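Hang the spare parts bin in the gap on the locking rack

ROBOT

A 6-joint arm with a two-finger parallel gripper is mounted at the origin on the work surface. World frame = base frame: x ahead of the robot, y to its left, z up, the work surface at z = 0. Lengths are in mm, angles in rad, forces in N, time in s.
With the tool pointing down it reaches from about 350 to 775 mm from the base axis. Payload 7.3 kg.
Tool frame: the origin (TCP) lies on the centre line of the jaws, within the pads' length; the fingertips stand 22 mm ahead of it and the grasp point (between the pads) lies 3 mm ahead of it; z points along the fingers, y is the direction in which the jaws open and shut (so a half turn about z gives the same grasp; the last joint's range is limited). The gripper opens to 92 mm and grips with 3 to 60 N. Pads are 19 mm wide; open, the fingers measure 130 mm over their backs; the gripper's body (75 mm by 190 mm) begins 47 mm behind the grasp point.
Start: joints at [-1.373, 0.342, 1.524, -0, 1.275, -0.146], TCP at [176.983, -494.287, 248.741] pointing down, gripper open.
Joint ranges: [-2.53, 2.53], [-0.77, 2.02], [0.04, 2.7], [-1, 4.14], [0.28, 2.66], [-3.11, 3.11]. Speed limits (rad/s): [2.57, 2.57, 3.14, 3.14, 3.14, 3.14].

INTERFACE

Orientations are given as [roll, pitch, yaw] about the fixed x, y, z axes, in that order (R = Rz(yaw) Ry(pitch) Rx(roll)).
In Python, from plant import get_obs, capture, bot, spot_in gives the robot as it stands.
- The arm moves only by the shell command python3 -m handwheel 'ROWS' [OPENING]. ROWS is JSON, a list of rows, each a list of 2 entries, a list of its own where there are three numbers: the shift along the world's x, y, z in mm, then the turn, a rotation vector about the world's x, y, z in rad. In form: [[[x, y, z], [wx, wy, wz]], ...]. A call has 1 to 12 rows; each row shifts and turns the commanded pose from where the row before left it; what a row does not reach is not made up. A row lasts 1/8 s, in which the tool goes at most 62.5 mm and 10.7 degrees, less where a joint would pass 70% of its speed; a pose out of reach is approached as far as the arm can. A call is refused whole if a number of a shift passes 62.5 or a number of a turn 0.188, either way. A call with a gripper value outside its range is refused whole. OPENING is the closure, from 0 (fully open) to 1 (shut), set as the call begins (- or left out, the last holds). The fingers move at their own pace and stop on an object; the grip force is fixed at half the most. Time passes only in rows, so rows that do not move let the fingers close. It gives the time, the measured TCP pose, the force and the opening at its end, in the units of the state.
- get_obs(): the state, without advancing time (a new reading comes with each control period).
- capture(name): name is "side" or "top" or "wrist"; returns a dict with "img" (400x640x3 uint8, red, green, blue), "fx", "fy", "cx", "cy" (pixels), "cam_to_world" (4x4, takes a point from camera to world coordinates). Camera axes: x right, y up, looking along -z (the intrinsics and any distortion apply to the point x, -y, -z); pixel columns grow to the right and rows downward; lengths in mm; the calibration is good to about 2 mm. A picture is of the moment at which its call begins. There is no depth.
- bot.close_job(): hands the job in, once; it reports no verdict.
Trained networks look in the newest picture that a camera, given by its name, has taken for a name from the list of things; names that differ only in an ending like _2 or _b are one class to them, and where a whole thing is asked for, a point or a joint stands for the part that bears it (a point fixed in the world has none). Each returns a list of dicts, best first, with "score" (0 to 1); they miss things now and then, are a little off and sometimes report something else, mostly with a low value. They report only what shows in the picture. A call takes as long as a camera call. They do not tell look-alikes from the thing itself.
- spot_in(thing, camera): "xyz" ([x, y, z] in mm, in the coordinates of the camera as it stood for that picture, good to about 4 mm: the middle of the surface that is visible of it).
The state is a dict: "time": time; "joint_positions": joint angles; "dq": joint speeds; "tau": joint torques, N m; "tool_pos": TCP position; "tcp_rot": TCP orientation; "contact_force": force on the tool from outside, world axes, zero at the start; "moment": the same for the moment, N m; "grip_width": finger opening in mm.
Only numpy, scipy, OpenCV 4.12 (cv2) and the standard library are available. Lean on these libraries where they do the work, as an engineer would, in place of code of your own. Each camera call takes 0.05 s, during which the arm holds its last target. There are 200 camera calls.

TASK

Push the rack's sliding lock fully open by its upright peg, then hang the loose bin that stands on the bench by its hook in the empty place on the rail, lowering it between its neighbours without dislodging them, and let go. Last, push the lock fully home again so that its tongues cover all four hooks.

Things in the scene. Friction and masses are not known exactly. Their poses are not given: they have to be found in the camera images.
- bin: the loose empty blue plastic bin standing on the bench, 0.15 to 0.31 kg; sizes in mm: 100 long (x), 76 wide (y), rim 55 high (its +x wall only 40). Origin: centre of its underside, z up. Its hook is on the back (-x) side, its grip plate on top, in the middle
- bin_handle (a point): centre of the top edge of the bin's upright grip plate: 56 long in x, 10 thick in y, from 49 to 105 above the underside; this point is at 105
- bin_hook (a point): top of the hook's slot, midway across it, at bin x=-59, z=90. Hook 40 wide in y. Slot 18 wide (bin x=-50, the back wall's outer face, to -68) between the wall and a lip 4 thick; roof from 90 to 94 high. The lip goes straight down from 90 to 76, then flares out: at 62 high the mouth is 26 wide (x=-50 to -76); its outermost point is at x=-81
- rack: fixed grey steel rack, four places at y=129, 43, -43, -129 mm. Origin on the bench under the rail's middle; y along the rail, z up, +x the side where the bins hang (away from the robot). Posts at y=232 and -232, feet 10 high from x=-80 to 120. Below the rail a round stop bar, 16 in diameter, centre at x=-5, z=92, against which the bins' backs rest
- rail (a point): middle of the rail's top edge: rack x=0, y=0, 170 above the bench. The rail is a flat bar 6 thick (x=-3 to 3), 25 high. Held level, a bin goes down over it with its origin at rack x=60.5, give or take 4; much nearer, its underside lands on the rail, much further, the lip does. Lower it until the hook's roof sits on the rail (origin 80 above the bench): let go too high, it jams. Let go, it nods forward by 0.16 rad
- place: the empty place, always one of the two middle ones (rack y=43 or -43), marked by a blank white card 50 by 22 on the rail's +x face. Origin and axes: where the bin's origin rests when it hangs there, nodding (rack x=50.4, z=71), and the rack's axes; while held level and lowered the bin stays 10 further out in x and ends 9 higher. 10 clear to the bin on either side
- lock (a joint): travel (m) of the dark steel locking strip along the rail: 0 = fully home (a tongue above the middle of each hook), 0.043 = fully open, at its stop (tongues between the hooks). It opens towards the rack's -y, closes towards +y, and stays where it is left; a push of 2 to 3 N moves it. Away from open, its tongues block an empty place from above
- lock_peg (a point): centre of the top of the upright black push peg on the lock strip, 18 in diameter, free from z=187 to 228; at rack x=-41, y=200 less the lock's travel. The strip lies at rack x=-37 to -45, top at z=187; its four tongues, 26 wide in y, reach from it over the rail to x=5, z=181 to 186
- bin_a: same bin as bin (same shape, size and origin), with small parts in it, hanging on the rack by its hook, nodding 0.16 rad towards +x; in the place at rack y=129
- bin_b: same bin as bin (same shape, size and origin), with small parts in it, hanging on the rack by its hook, nodding 0.16 rad towards +x; in the middle place that is not empty
- bin_c: same bin as bin (same shape, size and origin), with small parts in it, hanging on the rack by its hook, nodding 0.16 rad towards +x; in the place at rack y=-129
There are look-alikes about, which are no part of the job. Leave any pink look-alike of the bin alone. What is shaped like the bin_c but yellow is not meant.

How it is judged:
By the outcome, as a careful person would: the job done as asked, in the order asked, and still so for the second after the job is handed in, with the robot touching nothing.
It also fails if it takes over 72 s, if anything falls off the work surface, if the arm or the gripper's body presses on something with over 40 N, if the wrist force passes 120 N, or if a joint passes its speed limit or range.

## Working session

There is one attempt and no reset: what is moved stays moved. The work goes in short steps, Python scripts to look and compute and a shell command to move; the robot and the scene stay as the last step left them, time stands still between calls to the robot, and variables do not carry over. Pictures are saved under pics/ and viewed, about 8 in all and at most 12, crops included, and the job is handed in when it is done.

```bash
mkdir -p pics; ls; cat > h.py <<'E'
import numpy as np, cv2
from plant import get_obs, capture, bot, spot_in
def snap(n,f=None):
    c=capture(n)
    if f: cv2.imwrite('pics/'+f,c['img'][:,:,::-1])
    return c
def w(c,p):
    return (np.array(c['cam_to_world'])@np.r_[p,1])[:3]
def px(c,X):
    p=np.linalg.inv(c['cam_to_world'])@np.r_[X,1]
    return c['fx']*p[0]/-p[2]+c['cx'], c['fy']*-p[1]/-p[2]+c['cy']
def ray(c,u,v,z):
    T=np.array(c['cam_to_world']); d=T[:3,:3]@np.array([(u-c['cx'])/c['fx'],-(v-c['cy'])/c['fy'],-1])
    return T[:3,3]+d*(z-T[2,3])/d[2]
E
python3 - <<'E'
from h import *
o=get_obs(); print({k:np.round(v,3).tolist() for k,v in o.items()})
for n in ['top','side']:
    c=snap(n,n+'0.png'); print(n,[k for k in c], np.round(c['cam_to_world'],3).tolist(),c['fx'],c['cx'],c['cy'])
    for t in ['bin','bin_handle','bin_hook','rack','rail','place','lock','lock_peg']:
        try:
            for d in spot_in(t,n): 
                X=w(c,d['xyz']); print(t,round(d['score'],2),X.round(),np.round(px(c,X)))
        except Exception as e: print(t,e)
E
```

```text
pics
{'time': 0.0, 'joint_positions': [-1.373, 0.343, 1.525, 0.0, 1.275, -0.146], 'dq': [-0.001, 0.0, 0.001, 0.001, -0.003, 0.0], 'tau': [-0.001, -43.124, -24.422, 0.072, 0.056, -0.0], 'tool_pos': [176.896, -493.907, 248.053], 'tcp_rot': [-3.14, -0.0, 0.344], 'contact_force': [-0.315, -0.186, 0.776], 'moment': [0.014, 0.021, -0.005], 'grip_width': 91.707}
top ['img', 'fx', 'fy', 'cx', 'cy', 'cam_to_world'] [[-0.01, 0.995, -0.097, 381.484], [-1.0, -0.01, 0.0, -80.632], [-0.001, 0.097, 0.995, 1529.612], [0.0, 0.0, 0.0, 1.0]] 464.2580618608069 318.68613103187295 191.26071698140294
bin 0.89 [ 585. -273.  110.] [381. 169.]
bin 0.81 [548. 336.  35.] [190. 186.]
bin 0.79 [583. -22. 101.] [300. 171.]
bin 0.78 [ 589. -191.  112.] [354. 168.]
bin 0.67 [344. 198.  31.] [232. 249.]
bin 0.59 [ 336. -130.    6.] [334. 250.]
bin 0.56 [ 628. -509.   71.] [453. 157.]
bin 0.37 [ 521. -168.  162.] [348. 189.]
bin_handle 0.77 [545. 337.  41.] [189. 187.]
bin_handle 0.75 [ 498. -166.  188.] [348. 196.]
bin_handle 0.74 [ 337. -133.    3.] [335. 250.]
bin_handle 0.56 [338. 199.  33.] [232. 251.]
bin_hook 0
[... 643 characters left out ...]
52.] [327. 147.]
bin 0.75 [ 644. -504.   51.] [341. 131.]
bin 0.63 [ 591. -192.  125.] [313. 166.]
bin 0.6 [ 346. -114.   44.] [364. 221.]
bin 0.58 [542. 347.  48.] [236. 295.]
bin_handle 0.82 [338. 210.  50.] [319. 290.]
bin_handle 0.82 [ 341. -115.   39.] [366. 222.]
bin_handle 0.57 [545. 348.  51.] [234. 295.]
bin_handle 0.46 [515. -30. 162.] [308. 193.]
bin_hook 0.79 [344. 208.  55.] [318. 287.]
bin_hook 0.72 [ 348. -114.   43.] [364. 220.]
bin_hook 0.66 [542. 343.  46.] [237. 295.]
rack 0.67 [515. -29. 163.] [308. 193.]
rail 0.86 [515. -30. 163.] [308. 193.]
place 0.26 [ 491. -116.  187.] [328. 174.]
lock 0.59 [ 493. -113.  185.] [327. 175.]
lock_peg 0.58 [ 491. -118.  189.] [328. 174.]
```

```bash
python3 - <<'E'
import cv2
t=cv2.imread('pics/top0.png')[110:290,150:490]; cv2.imwrite('pics/t0c.png',cv2.resize(t,(800,424),interpolation=cv2.INTER_CUBIC))
t=cv2.imread('pics/side0.png')[90:340,180:480]; cv2.imwrite('pics/s0c.png',cv2.resize(t,(720,600),interpolation=cv2.INTER_CUBIC))
E
```

```text
(no output)
```

View pics/t0c.png

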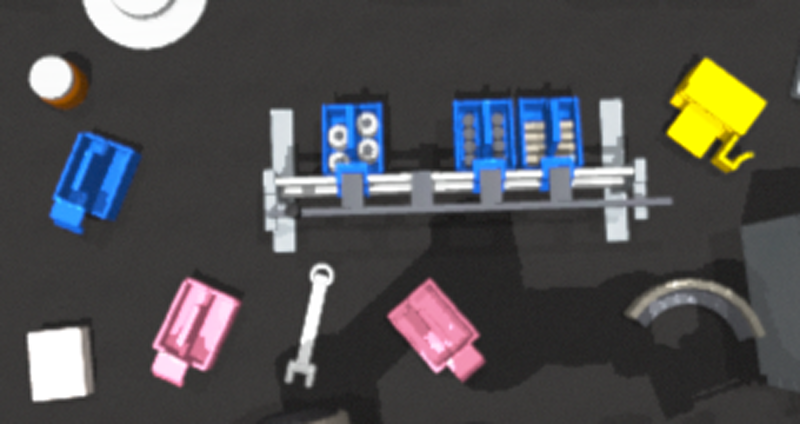

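View pics/s0c.png

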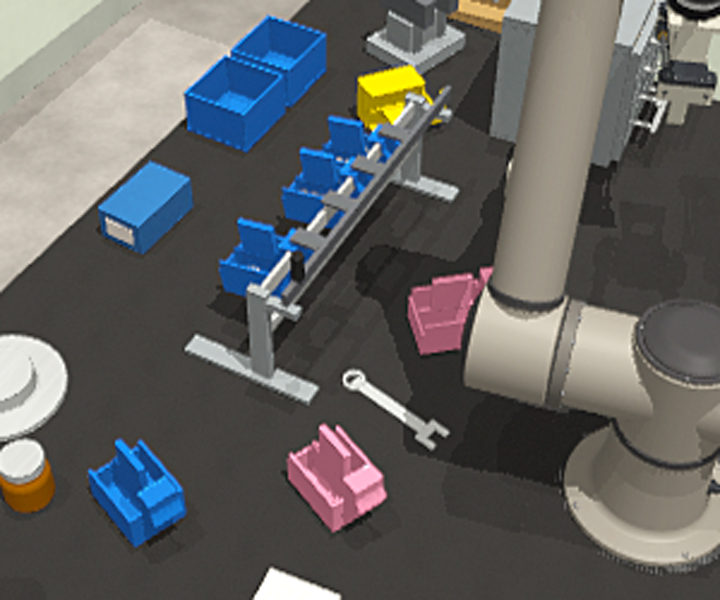

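Side and top views: the loose blue bin is at about (190,186) px in top. The two pink ones and the yellow one are decoys. The empty place is the second from the +y end (rack y=+43, px ~(328,190)). The peg is near the rack's +y end, at ~(274,199) px.

```bash
python3 - <<'E'
from h import *
c=capture('top')
f=lambda a,b,z: ray(c,150+a/2.353,110+b/2.353,z).round(1)
print('strip',f(303,212,187),f(670,201,187)); print('rail',f(275,181,170),f(632,170,170)); print('peg',f(293,210,228))
print('posts tops',f(282,180,170),f(612,172,170)); print('feet',f(282,109,10),f(285,250,10),f(611,100,10),f(617,240,10))
print('tongues tip mid',[f(a,b,186) for a,b in [(351,175),(421,173),(488,168),(558,166)]])
print('plate', f(110,165,105), f(88,205,105),'hook',f(69,212,94),'base corners',f(88,131,55),f(140,150,40))
s=capture('side'); print('side peg top',ray(s,180+296/2.4,90+250/2.4,228))
E
```

```text
strip [487.2  35.3 187. ] [ 496.4 -417.5  187. ]
rail [527.8  71.7 170. ] [ 537.3 -375.4  170. ]
peg [486.5  43.7 228. ]
posts tops [528.9  63.  170. ] [ 535.  -350.3  170. ]
feet [646.8  79.9  10. ] [448.4  75.6  10. ] [ 655.1 -383.6   10. ] [ 457.8 -386.3   10. ]
tongues tip mid [array([532.6, -24.1, 186. ]), array([ 534.2, -110.8,  186. ]), array([ 539.7, -193.8,  186. ]), array([ 541.3, -280.5,  186. ])]
plate [558.  295.8 105. ] [505.6 323.8 105. ] hook [497.5 351.8  94. ] base corners [611.2 339.7  55. ] [586.4 272.   40. ]
side peg top [490.56144518  38.89541177 228.        ]
```

```bash
python3 -m handwheel '[[[0,0,50],[0,0,0]],[[22,42,0],[0,0,-0.03]],[[22,42,0],[0,0,-0.03]],[[22,42,0],[0,0,-0.03]],[[22,42,0],[0,0,-0.03]],[[22,42,0],[0,0,-0.03]],[[22,42,0],[0,0,-0.03]],[[22,42,0],[0,0,-0.03]],[[22,42,0],[0,0,-0.03]],[[22,42,0],[0,0,-0.03]],[[22,42,0],[0,0,-0.03]],[[22,42,0],[0,0,-0.024]]]' 1; python3 -m handwheel '[[[22,42,0],[0,0,0]],[[22,42,0],[0,0,0]],[[22,42,0],[0,0,0]],[[0,0,0],[0,0,0]],[[0,0,0],[0,0,0]]]'
python3 - <<'E'
from h import *
o=get_obs(); print(o['time'],o['tool_pos'],o['tcp_rot'],o['grip_width'],o['contact_force'])
c=snap('wrist','w1.png'); print(np.round(c['cam_to_world'],2).tolist())
for t in ['lock_peg','rail','place','lock']:
    for d in spot_in(t,'wrist'): X=w(c,d['xyz']); print(t,round(d['score'],2),X.round(),np.round(px(c,X)))
E
```

```text
time: 2.5
tool_pos: [419.5, -30.8, 299.0]
tcp_rot: [3.141, -0.001, 0.019]
contact_force: [0.3, -0.2, 0.2]
grip_width: 0.5
time: 3.12
tool_pos: [484.7, 93.5, 298.5]
tcp_rot: [3.141, 0.001, 0.02]
contact_force: [0.0, -0.2, 0.3]
grip_width: 0.6
3.125 [484.67324178  93.50625577 298.53015157] [3.14103495e+00 7.23577990e-04 2.03809148e-02] 0.6368799064447724 [ 0.00970464 -0.21492504  0.31257305]
[[0.02, 0.96, 0.27, 559.46], [-1.0, 0.02, 0.01, 93.1], [0.0, -0.27, 0.96, 436.32], [0.0, 0.0, 0.0, 1.0]]
lock_peg 0.94 [494. -46. 186.] [479. 195.]
rail 0.72 [511. -21. 177.] [449. 174.]
place 0.64 [ 536. -107.  162.] [541. 145.]
lock 0.92 [502. -39. 189.] [475. 187.]
```

View pics/w1.png

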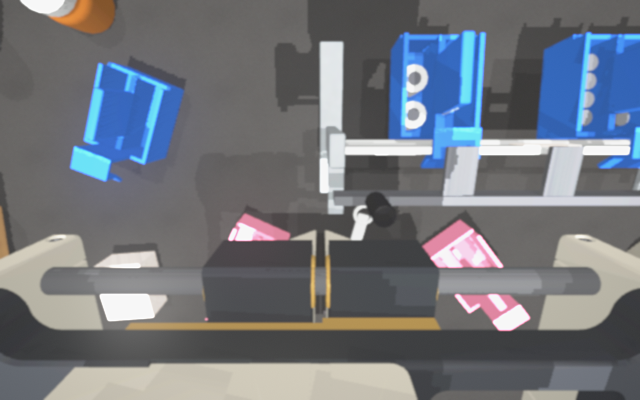

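Peg top at ~(378,203) px. The rack's +y post is at (335,170), and the loose bin is at (125,120) with its hook towards the lower left.

```bash
python3 - <<'E'
from h import *
c=capture('wrist'); f=lambda u,v,z: ray(c,u,v,z).round(1)
print('pegtop',f(378,206,228)); print('strip far edges', f(345,196,187),f(640,199,187),f(345,206,187),f(640,207,187))
print('rail', f(345,140,170),f(630,142,170)); print('tongue1',f(444,190,186),f(477,190,186),'t2',f(548,190,186),f(577,190,186))
print('bin hook roof',f(71,150,94),f(85,145,94),f(117,160,94),f(107,180,94))
for t in ['bin','bin_handle','bin_hook']:
    for d in spot_in(t,'wrist'): X=w(c,d['xyz']); print(t,round(d['score'],2),X.round(),np.round(px(c,X)))
E
```

```text
pegtop [495.8  48.9 228. ]
strip far edges [491.7  69.5 187. ] [ 493.8 -185.5  187. ] [482.7  69.1 187. ] [ 486.7 -187.7  187. ]
rail [537.8  70.  170. ] [ 540.8 -179.5  170. ]
tongue1 [498.4 -15.5 186. ] [498.9 -43.9 186. ] t2 [ 500.1 -105.   186. ] [ 500.6 -129.9  186. ]
bin hook roof [514.7 373.6  94. ] [520.6 356.7  94. ] [504.3 323.4  94. ] [480.6 338.9  94. ]
bin 0.85 [394. 182.  20.] [257. 229.]
bin 0.8 [581. -16. 122.] [430.  93.]
bin 0.7 [ 583. -180.  116.] [590.  95.]
bin_handle 0.94 [394. 191.  23.] [251. 229.]
bin_handle 0.67 [547. 325.  51.] [132. 121.]
bin_handle 0.66 [ 345. -143.   38.] [477. 268.]
bin_hook 0.93 [391. 185.  18.] [256. 230.]
bin_hook 0.89 [ 343. -138.   38.] [473. 269.]
bin_hook 0.68 [550. 331.  54.] [126. 118.]
```

```bash
python3 -m handwheel '[[[3,0,-40],[0,0,0]],[[0,0,-38],[0,0,0]],[[0,0,0],[0,0,0]],[[0,-8,0],[0,0,0]],[[0,-8,0],[0,0,0]],[[0,-8,0],[0,0,0]],[[0,-8,0],[0,0,0]],[[0,0,0],[0,0,0]]]'
python3 -c "
from h import *
c=snap('wrist','w2.png')"
```

```text
time: 4.58
tool_pos: [487.9, 60.9, 220.9]
tcp_rot: [3.141, -0.0, 0.019]
contact_force: [0.2, 0.5, 0.4]
grip_width: 0.2
```

View pics/w2.png

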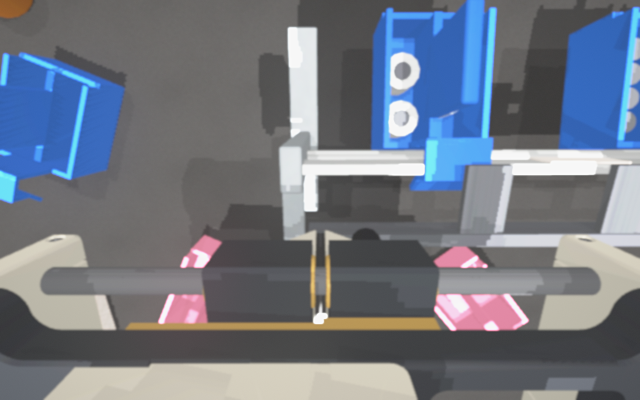

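The peg sits just right of the jaws at (365,235) px. Tongue 1 (487,200) has already moved right of bin_a's hook, so the lock is sliding.

```bash
python3 -m handwheel '[[[0,-8,0],[0,0,0]],[[0,-8,0],[0,0,0]],[[0,-7,0],[0,0,0]],[[0,0,0],[0,0,0]]]'; python3 -m handwheel '[[[0,-4,0],[0,0,0]],[[0,0,0],[0,0,0]]]';python3 -m handwheel '[[[0,-3,0],[0,0,0]],[[0,0,0],[0,0,0]]]'
```

```text
time: 5.12
tool_pos: [487.9, 37.9, 220.7]
tcp_rot: [3.141, 0.0, 0.019]
contact_force: [-0.1, -0.4, -0.3]
grip_width: 0.5
time: 5.38
tool_pos: [487.9, 34.5, 220.7]
tcp_rot: [3.141, 0.0, 0.02]
contact_force: [0.2, 0.5, 0.4]
grip_width: 0.3
time: 5.62
tool_pos: [487.9, 31.6, 220.7]
tcp_rot: [3.141, 0.0, 0.02]
contact_force: [-0.7, 0.4, -1.1]
grip_width: 0.8
```

```bash
python3 -m handwheel '[[[0,-3,0],[0,0,0]],[[0,0,0],[0,0,0]]]';python3 -m handwheel '[[[0,-3,0],[0,0,0]],[[0,0,0],[0,0,0]]]';python3 -c "
from h import *
c=snap('wrist','w3.png')
for n in ['top']:
  c=snap(n,'t3.png')
  for d in spot_in('lock_peg',n): print(w(c,d['xyz']))
"
```

```text
time: 5.88
tool_pos: [488.0, 30.5, 220.7]
tcp_rot: [-3.138, -0.0, 0.02]
contact_force: [0.5, 9.8, -0.1]
grip_width: 0.5
time: 6.12
tool_pos: [487.9, 30.2, 220.8]
tcp_rot: [-3.133, -0.001, 0.02]
contact_force: [1.0, 22.8, 0.2]
grip_width: 0.5
[ 498.25539868 -236.01975836  187.62876349]
[545.29509017 336.67937979  39.03086782]
```

View pics/w3.png

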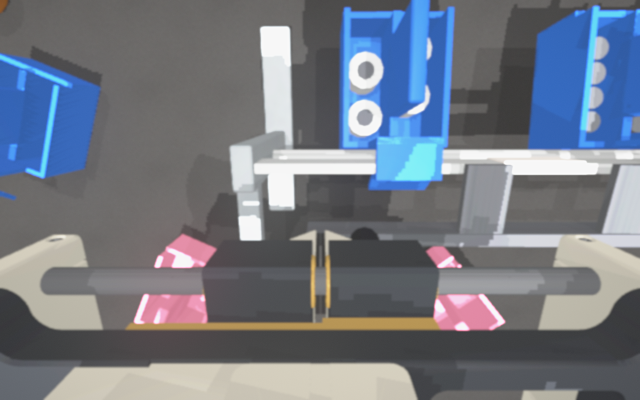

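Lock at its stop (22.8 N reaction; tongue at (487,200), clear of the hook at (408,160)). Next, back off and go to the bin.

```bash
python3 -m handwheel '[[[0,10,0],[0,0,0]],[[0,10,40],[0,0,0]],[[2,40,40],[0,0,0]],[[2,40,20],[0,0,0]],[[2,45,0],[0,0,0]],[[2,45,0],[0,0,0]],[[2,45,0],[0,0,0]],[[2,45,0],[0,0,0]],[[0,20,0],[0,0,0]],[[0,0,0],[0,0,0]],[[0,0,0],[0,0,0]]]' 0.5
python3 - <<'E'
from h import *
c=snap('wrist','w4.png'); print(c['cam_to_world'].round(2).tolist())
for t in ['bin','bin_handle','bin_hook']:
    for d in spot_in(t,'wrist'): X=w(c,d['xyz']); print(t,round(d['score'],2),X.round(),np.round(px(c,X)))
E
```

```text
time: 7.65
tool_pos: [500.2, 324.3, 320.8]
tcp_rot: [3.141, -0.0, 0.019]
contact_force: [-0.6, -0.2, -0.2]
grip_width: 45.9
[[0.02, 0.96, 0.27, 574.91], [-1.0, 0.02, 0.01, 323.87], [0.0, -0.27, 0.96, 458.64], [0.0, 0.0, 0.0, 1.0]]
bin 0.85 [ 399. -124.   35.] [611. 239.]
bin 0.76 [544. 336.  15.] [311. 136.]
bin 0.66 [405. 198.  24.] [399. 230.]
bin 0.56 [585.  15. 109.] [597. 110.]
bin_handle 0.98 [547. 337.  15.] [311. 133.]
bin_handle 0.81 [ 399. -123.   30.] [608. 238.]
bin_handle 0.66 [402. 206.  29.] [395. 233.]
bin_hook 0.91 [ 399. -122.   31.] [608. 239.]
bin_hook 0.86 [398. 200.  26.] [398. 234.]
bin_hook 0.78 [551. 337.  20.] [310. 131.]
```

View pics/w4.png

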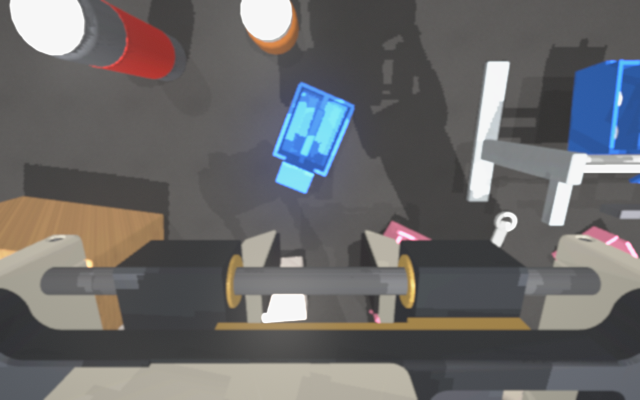

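Bin at (313,130) px, with its hook end at (293,178). I'll fit its pose by silhouette.

```bash
cat > fit.py <<'E'
from h import *
from scipy.optimize import minimize
def box(x0,x1,y0,y1,z0,z1): return np.array([[x,y,z] for x in(x0,x1) for y in(y0,y1) for z in(z0,z1)],float)
body=np.array([[-50,s*38,z] for s in(1,-1) for z in(0,55)]+[[50,s*38,z] for s in(1,-1) for z in(0,40)],float)
body=np.vstack([body,[[44,38,55],[44,-38,55]]]).astype(float)
parts=[body,box(-28,28,-5,5,49,105),box(-72,-50,-20,20,88,94),box(-72,-68,-20,20,76,94),np.vstack([box(-72,-68,-20,20,76,76),box(-81,-77,-20,20,62,62)])]
def sil(c,p,z0=0,nod=0,S=4):
    x,y,a=p; m=np.zeros((400*S//1,640*S),np.uint8)
    T=np.linalg.inv(c['cam_to_world'])
    for P in parts:
        Q=P.copy()
        R=np.array([[np.cos(a),-np.sin(a),0],[np.sin(a),np.cos(a),0],[0,0,1]])
        Q=Q@R.T+[x,y,z0]
        q=Q@T[:3,:3].T+T[:3,3]
        uv=np.c_[c['fx']*q[:,0]/-q[:,2]+c['cx'],c['fy']*q[:,1]/q[:,2]+c['cy']]
        cv2.fillConvexPoly(m,cv2.convexHull(((uv+.5)*S).astype(np.int32)),255)
    return cv2.resize(m,(640,400),interpolation=cv2.INTER_AREA)/255.
def blue(c,near):
    h=cv2.cvtColor(c['img'],cv2.COLOR_RGB2HSV); m=cv2.inRange(h,(95,110,60),(125,255,255))
    n,l,st,ce=cv2.connectedComponentsWithStats(cv2.morphologyEx(m,cv2.MORPH_CLOSE,np.ones((5,5))))
    i=1+np.argmin(np.linalg.norm(ce[1:]-near,axis=1)+1e3*(st[1:,4]<300)); print('area',st[i]); return (l==i).astype(float)
def fit(c,p0,near):
    m=blue(c,near); f=lambda p: np.abs(sil(c,[p[0],p[1],p[2]/50])-m).sum()
    p=np.array([p0[0],p0[1],p0[2]*50])
    for s in (15,6,3): p=minimize(f,p,method='Nelder-Mead',options=dict(initial_simplex=p+s*np.vstack([np.zeros(3),np.eye(3)]),xatol=.05,fatol=.5)).x
    print('resid',f(p),m.sum()); return p[0],p[1],p[2]/50
E
python3 - <<'E'
from fit import *
c=capture('wrist'); r=fit(c,(550,335,-.4),(313,130)); print('wrist',np.round(r,3))
c=capture('top'); r=fit(c,(550,335,-.4),(190,187)); print('top',np.round(r,3))
E
```

```text
area [ 272   82   83  112 5609]
resid 622.1607843137255 5609.0
wrist [ 5.54623e+02  3.32766e+02 -3.67000e-01]
area [181 165  30  39 521]
resid 461.89019607843136 521.0
top [5.71094e+02 3.17541e+02 2.88000e-01]
```

```bash
python3 -m handwheel '[[[2,7,-20],[0,0,-0.1]],[[2,7,-20],[0,0,-0.1]],[[2,7,-25],[0,0,-0.1]],[[2,6,-25],[0,0,-0.086]],[[0,0,0],[0,0,0]],[[0,0,0],[0,0,0]]]'
python3 - <<'E'
from fit import *
c=snap('wrist'); 
r=fit(c,(554,333,-.37),px(c,[554,333,50])); print('wrist',np.round(r,3))
m=(sil(c,r)>.5).astype(np.uint8); im=c['img'][:,:,::-1].copy()
cv2.drawContours(im,cv2.findContours(m,0,1)[0],-1,(0,255,255),1); 
cs,sn=np.cos(r[2]),np.sin(r[2])
for q in [(28,5),(28,-5),(-28,-5),(-28,5)]:
    u,v=px(c,[r[0]+cs*q[0]-sn*q[1],r[1]+sn*q[0]+cs*q[1],105]); cv2.circle(im,(int(round(u)),int(round(v))),2,(0,0,255),1)
cv2.imwrite('pics/w5.png',im)
E
```

```text
time: 8.7
tool_pos: [508.4, 352.6, 231.9]
tcp_rot: [-3.141, -0.001, -0.365]
contact_force: [0.7, 0.3, -0.2]
grip_width: 46.1
area [ 282   88   80  133 7202]
resid 2545.3490196078433 7202.0
wrist [ 5.52413e+02  3.34011e+02 -3.67000e-01]
```

View pics/w5.png

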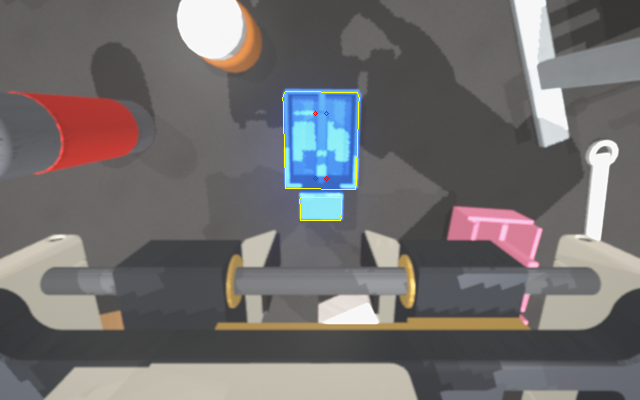

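The outline matches. Bin at (552.4, 334.0), yaw -0.367. Next, grasp the plate.

```bash
python3 -m handwheel '[[[22,-9,-20],[0,0,0]],[[22,-9,-30],[0,0,0]],[[0,-0.6,-40],[0,0,0]],[[0,0,-35],[0,0,0]],[[0,0,-15],[0,0,0]],[[0,0,0],[0,0,0]]]'; python3 -m handwheel '[[[0,0,0],[0,0,0]],[[0,0,0],[0,0,0]],[[0,0,0],[0,0,0]],[[0,0,0],[0,0,0]]]' 1; python3 -m handwheel '[[[0,0,20],[0,0,0]],[[0,0,40],[0,0,0]],[[0,0,0],[0,0,0]]]'
```

```text
time: 9.5
tool_pos: [552.1, 334.1, 91.0]
tcp_rot: [3.141, 0.0, -0.366]
contact_force: [0.2, 0.0, -0.2]
grip_width: 46.1
time: 10.0
tool_pos: [552.1, 334.2, 91.2]
tcp_rot: [-3.141, -0.0, -0.366]
contact_force: [0.5, 1.1, 0.6]
grip_width: 10.4
time: 10.38
tool_pos: [553.5, 334.9, 153.7]
tcp_rot: [-3.137, -0.004, -0.366]
contact_force: [-0.3, 0.7, -2.9]
grip_width: 10.0
```

Bin held (width 10.0, ~3 N). Lift it and carry to hover over the empty place.

```bash
python3 -m handwheel '[[[0,0,45],[0,0,0]],[[0,0,50],[0,0,0]],[[0,0,50],[0,0,0]],[[0,0,46],[0,0,0]],[[-2,-40,0],[0,0,0.04]],[[-2,-40,0],[0,0,0.04]],[[-2,-40,0],[0,0,0.04]],[[-2,-40,0],[0,0,0.04]],[[-2,-40,0],[0,0,0.04]],[[-2,-40,0],[0,0,0.04]],[[-2,-40,0],[0,0,0.04]],[[-2,-40,0],[0,0,0.04]]]'; python3 -m handwheel '[[[-2,-40,0],[0,0,0.04]],[[-2,-40,0],[0,0,0.026]],[[-2,-40,0],[0,0,0]],[[0,-5,0],[0,0,0]],[[0,0,0],[0,0,0]],[[0,0,0],[0,0,0]],[[0,0,0],[0,0,0]]]'
python3 - <<'E'
from h import *
c=snap('wrist','w6.png');np.savez('w6.npz',**c)
c=snap('top','t6.png');np.savez('t6.npz',**c)
c=snap('side','s6.png');np.savez('s6.npz',**c)
E
```

```text
time: 11.88
tool_pos: [535.4, 12.9, 339.9]
tcp_rot: [-3.141, 0.003, -0.045]
contact_force: [1.3, -0.1, -2.7]
grip_width: 10.0
time: 12.75
tool_pos: [530.1, -109.9, 341.7]
tcp_rot: [-3.141, 0.0, 0.021]
contact_force: [-0.0, -0.9, -3.4]
grip_width: 9.7
```

View pics/w6.png

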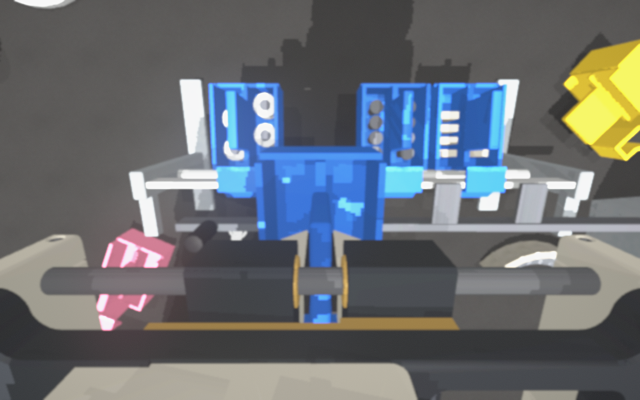

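The view shows the rail at v~180, hooks at u≈237/403/486, open tongues at u≈446 and 531, and the peg at (200,238) px. I'll fit the rack pose to the edges.

```bash
cat > rk.py <<'E'
from h import *
from scipy.optimize import minimize
c=dict(np.load('w6.npz')); g=cv2.GaussianBlur(cv2.cvtColor(c['img'],cv2.COLOR_RGB2GRAY).astype(float),(0,0),1.2)
G=np.hypot(cv2.Sobel(g,6,1,0),cv2.Sobel(g,6,0,1)); G=np.minimum(G,150)
S=[]
def seg(a,b): 
    n=int(np.linalg.norm(np.subtract(b,a))/2)+2; S.append(np.linspace(a,b,n))
L=.043
for x in (-37,-45):
    for y0,y1 in ((-230,-20),(110,150)): seg((x,y0,187),(x,y1,187))
for x,z in ((-3,170),(3,170)):
    for y0,y1 in ((-125+24,-129+24) ,(160,215),(-215,-160),(-108,-66)): seg((x,y0,z),(x,y1,z))
for yc in (-129-43,-43-43):
    for s in (-13,13): seg((-35,yc+s,186),(5,yc+s,186))
    seg((5,yc-13,186),(5,yc+13,186))
P=np.vstack(S)
def W(p): 
    a=p[2]/200; return np.c_[p[0]+np.cos(a)*P[:,0]-np.sin(a)*P[:,1],p[1]+np.sin(a)*P[:,0]+np.cos(a)*P[:,1],P[:,2]]
T=np.linalg.inv(c['cam_to_world'])
def uv(X):
    q=X@T[:3,:3].T+T[:3,3]; return np.c_[c['fx']*q[:,0]/-q[:,2]+c['cx'],c['fy']*q[:,1]/q[:,2]+c['cy']].astype(np.float32)
def f(p):
    q=uv(W(p)); return -cv2.remap(G.astype(np.float32),q[:,:1],q[:,1:],1).mean()
best=[]
for x0 in (528,532,536,540):
  for y0 in (-157,-153,-150):
    r=minimize(f,(x0,y0,4),method='Nelder-Mead',options=dict(initial_simplex=np.array([(x0,y0,4),(x0+3,y0,4),(x0,y0+3,4),(x0,y0,6)]))); best.append((r.fun,*r.x.round(2)))
best.sort(); print(np.round(best[:6],2)); p=np.array(best[0][1:])
k=3; im=cv2.resize(c['img'][140:260,130:395,::-1],None,fx=k,fy=k,interpolation=cv2.INTER_CUBIC); im2=cv2.resize(c['img'][140:260,375:640,::-1],None,fx=k,fy=k,interpolation=cv2.INTER_CUBIC)
for u,v in uv(W(p)):
    for I,o in ((im,130),(im2,375)):
        cv2.circle(I,(int((u-o+.5)*k),int((v-140+.5)*k)),1,(0,0,255),-1)
cv2.imwrite('pics/rk.png',cv2.resize(np.vstack([im,im2]),(660,598)))
E
python3 rk.py
```

```text
[[-116.65  533.23 -155.19    4.11]
 [-116.65  533.23 -155.19    4.11]
 [-116.65  533.23 -155.19    4.11]
 [-116.65  533.23 -155.19    4.11]
 [-116.64  533.24 -155.19    4.1 ]
 [-116.64  533.21 -155.2     4.09]]
```

View pics/rk.png

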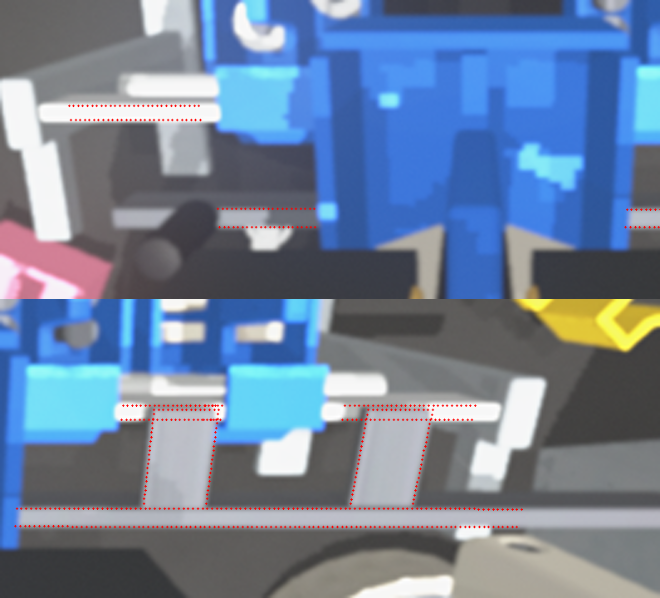

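Fit lies on the edges: rack origin (533.2, -155.2), yaw 0.0205. Target TCP is (592.5, -110.8), final z ≈ 171.

```bash
python3 -m handwheel '[[[30,0,0],[0,0,0]],[[32.4,-0.9,0],[0,0,0]],[[0,0,-30],[0,0,0]],[[0,0,-30],[0,0,0]],[[0,0,-30],[0,0,0]],[[0,0,0],[0,0,0]],[[0,0,0],[0,0,0]],[[0,0,0],[0,0,0]]]'
python3 - <<'E'
from h import *
c=snap('wrist'); a=c['img'][:,:,::-1]
s=capture('side')
b=cv2.resize(s['img'][110:260,230:430,::-1],(640,480),interpolation=cv2.INTER_CUBIC)
cv2.imwrite('pics/s7.png',b); cv2.imwrite('pics/w7.png',a)
E
```

```text
time: 13.9
tool_pos: [593.1, -112.0, 253.5]
tcp_rot: [3.14, -0.003, 0.02]
contact_force: [0.2, -0.1, -2.3]
grip_width: 9.7
```

View pics/w7.png

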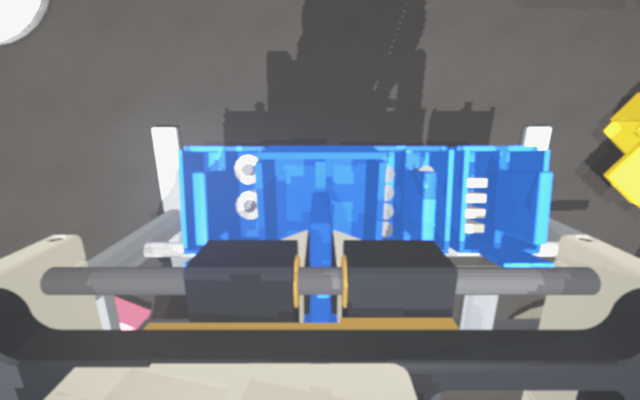

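Bin centred between its neighbours (u 260–395). Lowering, with a 1 mm y correction.

```bash
python3 -m handwheel '[[[-0.5,1,-12],[0,0,0]],[[0,0,-12],[0,0,0]],[[0,0,-12],[0,0,0]],[[0,0,0],[0,0,0]]]'; python3 -m handwheel '[[[0,0,-8],[0,0,0]],[[0,0,-8],[0,0,0]],[[0,0,-8],[0,0,0]],[[0,0,0],[0,0,0]]]'
```

```text
time: 14.5
tool_pos: [591.2, -110.6, 214.0]
tcp_rot: [-3.141, 0.003, 0.02]
contact_force: [1.0, 0.7, -3.1]
grip_width: 9.8
time: 15.0
tool_pos: [591.5, -110.6, 190.8]
tcp_rot: [-3.141, 0.002, 0.02]
contact_force: [-0.3, 1.0, -2.8]
grip_width: 9.8
```

```bash
python3 -m handwheel '[[[1,0,-6],[0,0,0]],[[0,0,-6],[0,0,0]],[[0,0,-4],[0,0,0]],[[0,0,0],[0,0,0]]]'; python3 -m handwheel '[[[0,0,-2],[0,0,0]],[[0,0,0],[0,0,0]]]';  python3 -m handwheel '[[[0,0,-1.5],[0,0,0]],[[0,0,0],[0,0,0]]]'
```

```text
time: 15.5
tool_pos: [592.7, -110.7, 175.3]
tcp_rot: [-3.141, 0.001, 0.02]
contact_force: [-0.6, 0.2, -2.2]
grip_width: 10.5
time: 15.75
tool_pos: [592.9, -110.8, 173.7]
tcp_rot: [3.142, 0.0, 0.02]
contact_force: [0.0, -0.3, -2.5]
grip_width: 9.9
time: 16.0
tool_pos: [592.8, -110.8, 172.2]
tcp_rot: [3.142, 0.0, 0.02]
contact_force: [0.4, -0.5, -3.6]
grip_width: 9.9
```

```bash
python3 -m handwheel '[[[0,0,-1],[0,0,0]],[[0,0,0],[0,0,0]]]';  python3 -m handwheel '[[[0,0,-1],[0,0,0]],[[0,0,0],[0,0,0]]]'
```

```text
time: 16.25
tool_pos: [592.9, -110.8, 171.3]
tcp_rot: [3.141, -0.0, 0.02]
contact_force: [1.2, -0.3, -2.8]
grip_width: 10.0
time: 16.5
tool_pos: [592.9, -110.8, 171.0]
tcp_rot: [3.141, -0.001, 0.02]
contact_force: [-1.6, 0.9, 5.4]
grip_width: 10.1
```

Hook seated on the rail: force went from -3 to +5.4 N at z=171.0. Release and rise.

```bash
python3 -m handwheel '[[[0,0,0],[0,0,0]],[[0,0,0],[0,0,0]],[[0,0,0],[0,0,0]],[[0,0,0],[0,0,0]]]' 0.5;  python3 -m handwheel '[[[0,0,20],[0,0,0]],[[0,0,30],[0,0,0]],[[0,0,40],[0,0,0]],[[0,0,40],[0,0,0]],[[-30,0,20],[0,0,0]],[[-30,0,20],[0,0,0]],[[0,0,0],[0,0,0]],[[0,0,0],[0,0,0]]]'
python3 - <<'E'
from h import *
c=snap('wrist','w8.png')
E
```

```text
time: 17.0
tool_pos: [592.9, -110.8, 170.1]
tcp_rot: [3.142, 0.0, 0.02]
contact_force: [0.2, 0.7, -0.4]
grip_width: 43.9
time: 18.0
tool_pos: [533.2, -110.8, 339.8]
tcp_rot: [-3.142, 0.0, 0.02]
contact_force: [-0.8, 0.1, -0.5]
grip_width: 45.9
```

View pics/w8.png

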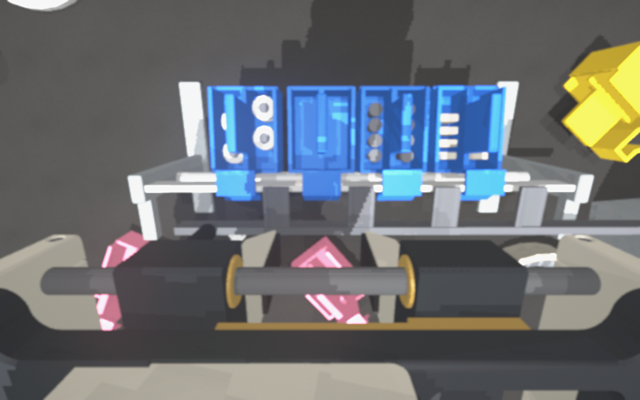

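All four bins hang level in line (hooks at u≈237, 321, 403, 486). Next, the lock.

```bash
python3 -m handwheel '[[[-15,21,0],[0,0,0]],[[-15,21,0],[0,0,0]],[[-14.7,20.8,0],[0,0,0]],[[0,0,-40],[0,0,0]],[[0,0,-40],[0,0,0]],[[0,0,-39],[0,0,0]],[[0,0,0],[0,0,0]],[[0,8,0],[0,0,0]],[[0,8,0],[0,0,0]],[[0,8,0],[0,0,0]],[[0,0,0],[0,0,0]]]' 1;  python3 -m handwheel '[[[0,8,0],[0,0,0]],[[0,8,0],[0,0,0]],[[0,8,0],[0,0,0]],[[0,8,0],[0,0,0]],[[0,0,0],[0,0,0]]]'
```

```text
time: 19.42
tool_pos: [488.4, -23.3, 221.9]
tcp_rot: [3.141, -0.001, 0.021]
contact_force: [-0.3, 0.1, -0.5]
grip_width: 0.3
time: 20.05
tool_pos: [488.1, 9.0, 221.1]
tcp_rot: [-3.141, 0.0, 0.021]
contact_force: [-0.4, -1.0, -1.0]
grip_width: 0.7
```

```bash
python3 -m handwheel '[[[0,3,0],[0,0,0]],[[0,3,0],[0,0,0]],[[0,0,0],[0,0,0]]]'; python3 -m handwheel '[[[0,3,0],[0,0,0]],[[0,0,0],[0,0,0]]]'
```

```text
time: 20.42
tool_pos: [488.1, 14.2, 221.1]
tcp_rot: [-3.141, 0.0, 0.02]
contact_force: [0.8, -0.3, -1.0]
grip_width: 0.5
time: 20.68
tool_pos: [488.1, 17.2, 221.2]
tcp_rot: [-3.141, 0.0, 0.02]
contact_force: [-0.2, -1.8, -0.1]
grip_width: 0.4
```

```bash
python3 -m handwheel '[[[0,2,0],[0,0,0]],[[0,0,0],[0,0,0]]]'; python3 -m handwheel '[[[0,2,0],[0,0,0]],[[0,0,0],[0,0,0]]]'
```

```text
time: 20.92
tool_pos: [488.1, 19.2, 221.2]
tcp_rot: [-3.142, 0.0, 0.02]
contact_force: [-1.1, -0.8, -0.3]
grip_width: 0.7
time: 21.18
tool_pos: [488.1, 20.5, 221.2]
tcp_rot: [3.14, 0.0, 0.02]
contact_force: [-0.6, -5.2, -1.1]
grip_width: 0.4
```

```bash
python3 -m handwheel '[[[0,3,0],[0,0,0]],[[0,0,0],[0,0,0]]]'; python3 -m handwheel '[[[0,-10,0],[0,0,0]],[[0,-15,0],[0,0,0]],[[0,-10,40],[0,0,0]],[[0,-40,40],[0,0,0]],[[15,-40,40],[0,0,0]],[[25,0,0],[0,0,0]],[[0,0,0],[0,0,0]],[[0,0,0],[0,0,0]]]'
python3 - <<'E'
from h import *
c=snap('wrist','w9.png')
s=capture('side')
b=cv2.resize(s['img'][110:240,240:420,::-1],(554,400),interpolation=cv2.INTER_CUBIC)
a=c['img'][80:280,120:620,::-1]
cv2.imwrite('pics/fin.png',np.vstack([cv2.resize(a,(500,200)),cv2.resize(b,(500,361))]))
np.savez('w9.npz',**c)
E
```

```text
time: 21.42
tool_pos: [488.1, 20.9, 221.3]
tcp_rot: [3.135, 0.001, 0.02]
contact_force: [-3.3, -17.8, -0.4]
grip_width: 0.7
time: 22.42
tool_pos: [527.5, -90.8, 340.6]
tcp_rot: [-3.141, 0.002, 0.02]
contact_force: [-0.6, 0.1, 0.6]
grip_width: 0.7
```

View pics/fin.png

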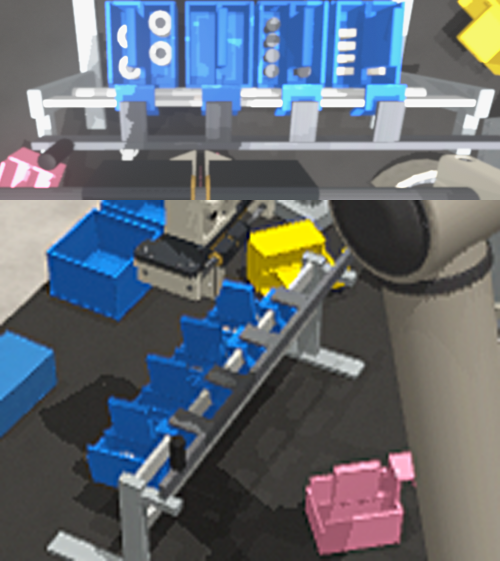

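All four tongues lie over the hooks (crop u≈133, 218, 302, 386), the bins hang in line, and the tool is clear. Handing in.

```bash
python3 -c "
from plant import bot; print(bot.close_job())"
```

```text
the job is handed in; nothing more can be done
None
```

I did the whole job in the order you asked, in about 22 s of robot time, and handed it in; no verdict was reported.

- **Opening the lock:** I pushed the peg towards -y until the lock hit its stop, with the reaction force rising to 22.8 N. The picture showed the tongues between the hooks.
- **Hanging the bin:** I took the loose blue bin by its grip plate and lowered it level into the empty place at rack y=+43. The wrist force changed from about -3 to +5.4 N at the expected height, so the hook was on the rail when I let go. The other three bins still hung in line afterwards.
- **Closing the lock:** I pushed the peg towards +y until it hit the end stop, where the force reached about 18 N. The last wrist and side pictures showed a tongue over each of the four hooks, all four bins hanging, and the arm clear of everything.

**Disagreements:**
- One top-camera fit of the bin's pose was plainly wrong, so I dropped it and used the closer wrist-camera fit.
- Two estimates of the rack's y position differed by about 2 mm, well inside the 10 mm clearance.
- The closing stop came about 2 mm further along than I had estimated. I put this down to my guess at the finger thickness, since the force and the picture both showed the lock home.

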